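Press the lids home on the tins at the spray-shop mixing bench

ROBOT

A 6-joint arm with a two-finger parallel gripper is mounted at the origin on the work surface. World frame = base frame: x ahead of the robot, y to its left, z up, the work surface at z = 0. Lengths are in m, angles in rad, forces in N, time in s.
With the tool pointing down it reaches from about 0.375 to 0.9 m from the base axis. Payload 3.1 kg.
Tool frame: the origin (TCP) lies between the finger pads; the fingertips stand env.finger_overhang ahead of it and the grasp point (between the pads) lies 6 mm ahead of it (env.finger_overhang is the distance from the TCP to the fingertips, in m); z points along the fingers, x is the direction in which the jaws open and shut, and the axes are right-handed (so a half turn about z gives the same grasp; the last joint's range is limited). The gripper opens to 85 mm and grips with 20 to 120 N. Pads are 22 mm wide; open, the fingers measure 114 mm over their backs; the gripper's body (76 mm by 85 mm) begins 54 mm behind the grasp point. The pads swing forward as they close: fully open they stand 13 mm farther back than shut.
Start: joints at [0.97, 0.527, 1.433, -0, 1.181, -0.178], TCP at [0.256, 0.57, 0.256] pointing down, gripper open.
Joint ranges: [-3.08, 3.08], [-0.75, 2.2], [0.22, 2.44], [-1.43, 4.57], [0, 2.65], [-2.85, 2.85]. Speed limits (rad/s): [2.79, 2.79, 3.14, 3.14, 3.14, 3.14].

INTERFACE

Orientations are given as [roll, pitch, yaw] about the fixed x, y, z axes, in that order (R = Rz(yaw) Ry(pitch) Rx(roll)).
In Python, from workcell import env, jaws, solver, observe, vision, sign_off gives the robot as it stands. The module is installed in compiled form; this text tells all that it offers. Calls block until the motion is done:
- env.reach(position, orientation): joint-space move of the TCP to a pose.
- env.move_l(position, v=0.15, frame=None, max_force=None): straight line of the TCP; frame=None keeps the orientation; v is the mean speed in m/s. With max_force (N) it stops when the force on the tool has changed by that much, and returns True; else False.
- env.move_joints(angles): joint-space move.
- jaws.open_jaws() and jaws.close(): open the fingers fully, or close them until they stop; the grip force is fixed at half the most.
- env.dwell(seconds).
- solver.ik(position, orientation): joint angles nearest the present ones, or None.
- observe(): the state.
- vision.snapshot(name): name is "scene" or "top" or "wrist"; returns a dict with "frame" (400x640x3 uint8, red, green, blue), "z_map" (400x640 float32, m along the optical axis (not along the pixel's ray), 0 where there is no reading), "mtx" (3x3 intrinsics, pixels), "T" (4x4, takes a point from camera to world coordinates). Camera axes: x right, y down, z forward; pixel columns grow to the right and rows downward; lengths in m; the calibration is good to about 2 mm. A picture is of the moment at which its call begins.
A pose or a line that the arm cannot do raises env.PlanningError and nothing moves.
- sign_off(): hands the job in, once; it reports no verdict.
The state is a dict: "t": time; "q": joint angles; "joint_velocities": joint speeds; "tau": joint torques, N m; "eef_pos": TCP position; "eef_rot": TCP orientation; "force": force on the tool from outside, world axes, zero at the start; "moment": the same for the moment, N m; "grip_width": opening from 0.0 (shut) to 1.0 (fully open).
Only numpy, scipy, OpenCV 4.12 (cv2) and the standard library are available. Lean on these libraries where they do the work, as an engineer would, in place of code of your own. Each camera call takes 0.05 s, during which the arm holds its last target.

TASK

Mixing is finished and three tins still have their lids standing proud. Without gripping or lifting anything, press each lid lightly with the fingertips until it is fully home, in this order: the yellow-banded hardener first, since damp air spoils it, then the blue-banded lacquer, then the red-banded primer, pressing no lid before its turn. Leave the tins upright where they stand and everything else on the bench undisturbed, and finish with the hand clear.

Things in the scene. Friction and masses are not known exactly. Their poses are not given: they have to be found in the camera images.
- hardener: The hardener tin: a round metal lever-lid tin, white with a broad yellow band, 74 mm in diameter and 74 mm high to its rolled rim, standing loose on the bench. Origin: centre of its underside, z up the tin.
- hardener_spot (a point): The spot to press: the top of the flat sunken middle of the hardener tin's metal lid, on the tin's axis; it moves with the lid. The lid is 57 mm in diameter; the flat middle is 48 mm across and lies 3 mm below the lid's raised bead. With the lid fully home the spot is 70.8 mm above the tin's underside and the bead is about level with the tin's rim; at the start it stands 4 to 6 mm higher.
- hardener_lid (a joint): How far the hardener lid has been pushed into its tin, m: 0 to 0.002 at the start (standing proud), 0.006 = fully home against a firm stop. It slides straight down wherever on it one presses, needs about 8 N, and stays where it is left.
- lacquer: The lacquer tin: a round metal lever-lid tin, white with a broad blue band, 86 mm in diameter and 96 mm high to its rolled rim, standing loose on the bench. Origin: centre of its underside, z up the tin.
- lacquer_spot (a point): The spot to press: the top of the flat sunken middle of the lacquer tin's metal lid, on the tin's axis; it moves with the lid. The lid is 69 mm in diameter; the flat middle is 60 mm across and lies 3 mm below the lid's raised bead. With the lid fully home the spot is 92.8 mm above the tin's underside and the bead is about level with the tin's rim; at the start it stands 4 to 6 mm higher.
- lacquer_lid (a joint): How far the lacquer lid has been pushed into its tin, m: 0 to 0.002 at the start (standing proud), 0.006 = fully home against a firm stop. It slides straight down wherever on it one presses, needs about 8 N, and stays where it is left.
- primer: The primer tin: a round metal lever-lid tin, white with a broad red band, 99 mm in diameter and 119 mm high to its rolled rim, standing loose on the bench. Origin: centre of its underside, z up the tin.
- primer_spot (a point): The spot to press: the top of the flat sunken middle of the primer tin's metal lid, on the tin's axis; it moves with the lid. The lid is 82 mm in diameter; the flat middle is 73 mm across and lies 3 mm below the lid's raised bead. With the lid fully home the spot is 115.8 mm above the tin's underside and the bead is about level with the tin's rim; at the start it stands 4 to 6 mm higher.
- primer_lid (a joint): How far the primer lid has been pushed into its tin, m: 0 to 0.002 at the start (standing proud), 0.006 = fully home against a firm stop. It slides straight down wherever on it one presses, needs about 8 N, and stays where it is left.
- closed_tin: A bystander: tin with a green band, 86 mm in diameter, 96 mm high, its lid already home. Origin: centre of its underside.
- mixing_cup: A bystander: empty white plastic mixing cup, 84 mm across the rim, 105 mm high. Origin: centre of its underside.
- thinner_can: A bystander: flat rectangular metal can with a grey and orange band, 60 x 100 x 112 mm, with a wire handle and red screw cap up to 130 mm high. Origin: centre of its underside.
- brush: A bystander: paint brush about 200 mm long, lying flat on the robot's right of the tins. Origin: on the bench under its middle, x along it.
Not all that is in view belongs to the job. Leave any orange or pink look-alike of the hardener alone.

How it is judged:
By the outcome, as a careful person would: the job done as asked, in the order asked, and still so for the second after the job is handed in, with the robot touching nothing.
It also fails if it takes over 54 s, if anything falls off the work surface, if the arm or the gripper's body presses on something with over 40 N, if the wrist force passes 120 N, or if a joint passes its speed limit or range.

## Working session

There is one attempt and no reset: what is moved stays moved. The work goes in short steps, each a Python script; the robot and the scene stay as the last script left them, time stands still between calls to the robot, and variables do not carry over. Pictures are saved under pics/ and viewed, and the job is handed in when it is done.

```bash
mkdir -p pics; python3 - <<'E'
from workcell import env, jaws, solver, observe, vision
import cv2,numpy as np
for n in ["scene","top"]:
    s=vision.snapshot(n); cv2.imwrite(f"pics/{n}0.png",s["frame"][:,:,::-1]); np.savez(f"{n}0.npz",**s)
    print(n,s["T"].round(3).tolist(),s["mtx"].round(1).tolist())
o=observe();print(o,env.finger_overhang)
E
```

```text
scene [[-0.557, 0.544, -0.628, 1.379], [0.831, 0.356, -0.428, 0.572], [-0.009, -0.76, -0.65, 0.937], [0.0, 0.0, 0.0, 1.0]] [[492.4, 0.0, 320.8], [0.0, 492.4, 200.7], [0.0, 0.0, 1.0]]
top [[0.002, -0.996, 0.09, 0.495], [-0.999, 0.001, 0.036, -0.004], [-0.036, -0.09, -0.995, 1.263], [0.0, 0.0, 0.0, 1.0]] [[431.1, 0.0, 315.5], [0.0, 431.1, 200.5], [0.0, 0.0, 1.0]]
{'t': 0.1, 'q': array([ 9.69486770e-01,  5.28362593e-01,  1.43379186e+00, -7.09672125e-06,
        1.18140129e+00, -1.78524588e-01]), 'joint_velocities': array([-9.81852170e-04, -2.31791735e-03, -1.82400350e-03,  2.08223644e-03,
       -6.28857386e-05, -7.65883898e-04]), 'tau': array([-1.46494945e-04, -4.43303204e+01, -1.78585052e+01, -2.01376315e-04,
        3.88952132e-03, -8.65719016e-06]), 'eef_pos': array([0.25608012, 0.56946744, 0.25543232]), 'eef_rot': array([-3.14125051e+00,  1.93305414e-03,  1.14801439e+00]), 'force': array([-0.4978434 ,  0.3305077 , -0.04227426]), 'moment': array([-0.00707572,  0.01666294,  0.0142892 ]), 'grip_width': 1.0021358440548007} 0.025
```

View pics/scene0.png

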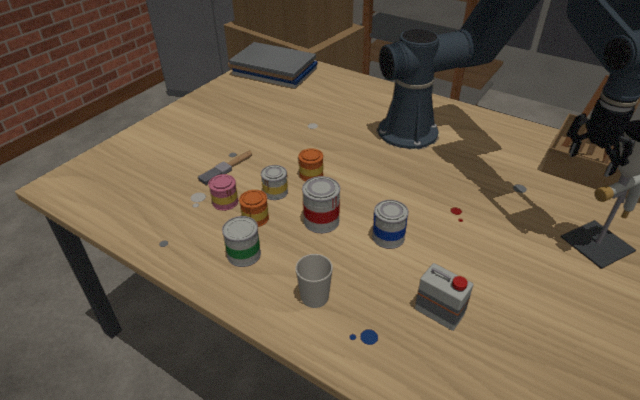

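View pics/top0.png

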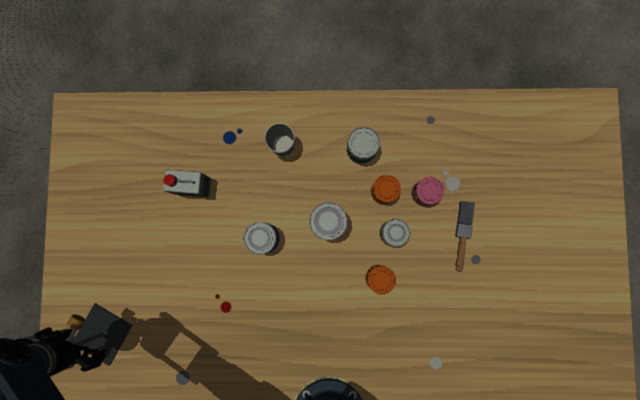

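The scene view shows the hardener (white, yellow band) at (274,182), the lacquer at (390,223) and the primer at (321,204). In the top view they are at (395,233), (261,238) and (328,222). The orange look-alikes are at (386,189) and (381,279) in the top view, and the pink one is at (430,191). Next I'll enlarge these.

```bash
cat > h.py <<'E'
import numpy as np,cv2
def cloud(s):
    z=s["z_map"];v,u=np.mgrid[:400,:640];K=s["mtx"]
    p=np.stack([(u-K[0,2])/K[0,0]*z,(v-K[1,2])/K[1,1]*z,z],-1)
    w=p@s["T"][:3,:3].T+s["T"][:3,3]; w[z==0]=np.nan; return w
E
python3 - <<'E'
from h import *
s=np.load("top0.npz");w=cloud(s);f=s["frame"][:,:,::-1]
cv2.imwrite("pics/crop.png",cv2.resize(f[170:310,230:430],None,fx=4,fy=4,interpolation=cv2.INTER_CUBIC))
sc=cloud(np.load("scene0.npz"))
for n,(u,v),R,h in [("hard",(395,233),.037,.074),("lacq",(261,238),.043,.096),("prim",(328,222),.0495,.119)]:
    c=w[v,u].copy()
    for k,cl in (("top",w),("scene",sc)):
        c0=c[:2].copy()
        for _ in range(5):
            m=(np.hypot(cl[...,0]-c0[0],cl[...,1]-c0[1])<R+.01)&(cl[...,2]>h-.006)&(cl[...,2]<h+.015)
            P=cl[m]; (x,y),r=cv2.minEnclosingCircle(P[:,:2].astype(np.float32)); c0=np.array([x,y])
        q=cl[np.hypot(cl[...,0]-x,cl[...,1]-y)<.02]
        print(n,k,(round(x,4),round(y,4)),"r",round(r,4),R,"mean",P[:,:2].mean(0).round(4),"zmid",np.median(q[:,2]).round(4),"zmax",np.percentile(P[:,2],98).round(4),len(P))
E
```

```text
hard top (0.5158, -0.1804) r 0.0387 0.037 mean [ 0.5149 -0.1803] zmid 0.0749 zmax 0.0801 600
hard scene (0.5156, -0.1819) r 0.041 0.037 mean [ 0.5187 -0.18  ] zmid 0.0752 zmax 0.0802 366
lacq top (0.5001, 0.1912) r 0.0446 0.043 mean [0.4996 0.1907] zmid 0.0983 zmax 0.1031 814
lacq scene (0.502, 0.189) r 0.0473 0.043 mean [0.5037 0.1906] zmid 0.0973 zmax 0.102 666
prim top (0.5437, 0.0049) r 0.0514 0.0495 mean [0.5446 0.005 ] zmid 0.1211 zmax 0.1261 1111
prim scene (0.5444, 0.0032) r 0.0535 0.0495 mean [0.5489 0.0061] zmid 0.121 zmax 0.1254 786
```

View pics/crop.png

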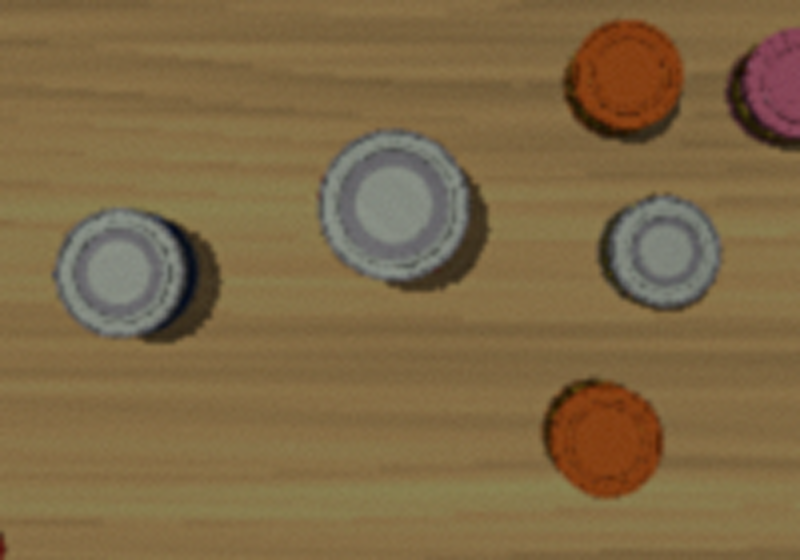

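Heights and radii match the sizes given: the lid spots stand at about 75, 98 and 121 mm, and they are 70.8, 92.8 and 115.8 mm when home. I'll start with the hardener, using closed fingers.

```bash
cat >> h.py <<'E'
from workcell import env, jaws, solver, observe, vision
O=[np.pi,0,0]
def press(x,y,home,F=16):
    L=env.finger_overhang
    env.move_l([x,y,home+.018+L],v=.12)
    r0=observe(); 
    hit=env.move_l([x,y,home-.003+L],v=.012,max_force=F)
    o=observe(); print("hit",hit,"tip z",o["eef_pos"][2]-L,"home",home,"xy",o["eef_pos"][:2],"dF",o["force"]-r0["force"],"t",o["t"])
E
python3 - <<'E'
from h import *
p=observe()["eef_pos"]; env.move_l([p[0],p[1],.33],v=.2); jaws.close()
env.reach([.5157,-.181,.2],O)
o=observe();print(o["t"],o["eef_pos"],o["eef_rot"],o["grip_width"])
press(.5157,-.181,.0708)
s=vision.snapshot("scene");cv2.imwrite("pics/s1.png",cv2.resize(s["frame"][120:260,200:400,::-1],None,fx=4,fy=4))
E
```

```text
4.2167 [ 0.51600283 -0.18026796  0.20011082] [-3.14151810e+00 -2.63728853e-04  1.19518121e-03] 0.0005448850179086682
hit True tip z 0.07110689591498556 home 0.0708 xy [ 0.51570654 -0.18099421] dF [-0.76167446 -0.57270634  3.90763843] t 6.5
```

View pics/s1.png

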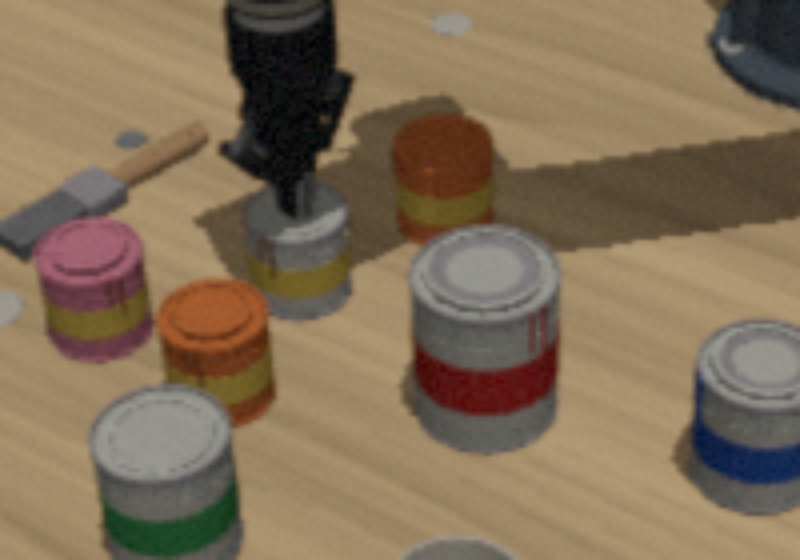

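The fingertips rest on the yellow-banded tin's lid at crop (297,208), and the tin is upright. The tip stopped 0.3 mm above nominal home, so I'll press a bit harder to see whether it meets a firm stop.

```bash
python3 - <<'E'
from h import *
L=env.finger_overhang
def p2(x,y,home,F):
    hit=env.move_l([x,y,home-.004+L],v=.01,max_force=F)
    for _ in range(2):
        o=observe();print(hit,o["eef_pos"][2]-L,o["force"],o["t"]); env.dwell(.1)
p2(.5157,-.181,.0708,25)
env.move_l([.5157,-.181,.2],v=.15)
o=observe();print("free",o["force"])
s=vision.snapshot("scene");w=cloud(s)
q=w[np.hypot(w[...,0]-.5157,w[...,1]+.181)<.018];print(np.nanmedian(q[:,2]))
s=vision.snapshot("wrist");cv2.imwrite("pics/w1.png",s["frame"][:,:,::-1])
w=cloud(s);q=w[(np.hypot(w[...,0]-.5157,w[...,1]+.181)<.022)&(w[...,2]<.085)];print(np.nanmedian(q[:,2]),len(q))
print(observe()["t"])
E
```

```text
True 0.07110551373264892 [-0.29298383  1.07239276  3.88281312] 6.85
True 0.0710930074687931 [-0.10165019 -0.09253215  4.72429336] 6.95
free [-0.42879423 -0.27808825  0.18954873]
0.22278170999018743
0.07066461131205204 2569
7.9917
```

View pics/w1.png

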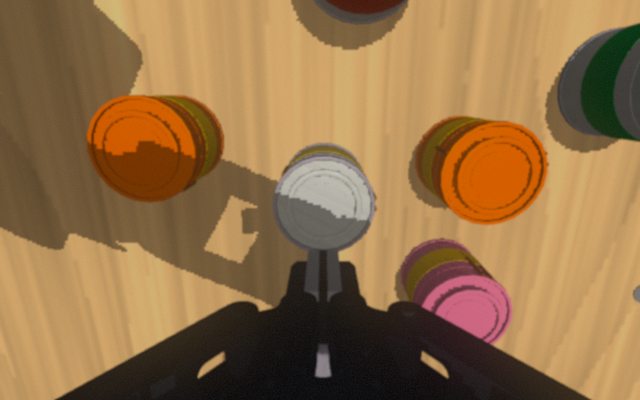

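The wrist view shows the hardener lid at (325,195) flush in its rim. It did not move under 25 N, and the depth reading of 70.7 mm matches the 70.8 mm home height. The next two lids follow in order.

```bash
python3 - <<'E'
from h import *
L=env.finger_overhang
for n,x,y,home in [("lacq",.5005,.190,.0928),("prim",.544,.0045,.1158)]:
    env.reach([x,y,.22],O); press(x,y,home,22)
    hit=env.move_l([x,y,home-.004+L],v=.01,max_force=25)
    o=observe();print(n,"2nd",hit,o["eef_pos"][2]-L)
    env.move_l([x,y,.225],v=.15)
    s=vision.snapshot("wrist");cv2.imwrite(f"pics/w_{n}.png",s["frame"][:,:,::-1])
    w=cloud(s);q=w[(np.hypot(w[...,0]-x,w[...,1]-y)<.025)&(w[...,2]<home+.015)];print(np.nanmedian(q[:,2]),len(q),observe()["t"])
    if abs(o["eef_pos"][2]-L-home)>.001 or not hit: print("CHECK");break
E
```

```text
hit True tip z 0.09309725812142261 home 0.0928 xy [0.50046909 0.1900038 ] dF [-1.03365208  0.50595614  4.30813948] t 11.725
lacq 2nd True 0.09307139942411333
0.09267798167299326 3285 12.9417
hit True tip z 0.11609655596313095 home 0.1158 xy [0.5439753  0.00450638] dF [-1.24819739 -0.3616779   4.51087727] t 15.9
prim 2nd True 0.11609609129579182
0.1157048107500016 3890 16.9667
```

Both lids stopped firm at home. I'll move the hand clear and check the whole bench.

```bash
python3 - <<'E'
from h import *
env.move_l([.544,.0045,.32],v=.15); env.reach([.256,.57,.33],[np.pi,0,1.148])
env.dwell(.5)
a=np.load("top0.npz");s=vision.snapshot("top");w=cloud(s);w0=cloud(a)
d=np.abs(s["frame"].astype(int)-a["frame"]).max(2);print("changed px near items",[(d[110:300,150:490]>t).sum() for t in(20,40)])
for n,x,y in [("h",.5157,-.181),("l",.5005,.19),("p",.544,.0045)]:
    f=lambda c:np.nanmedian(c[np.hypot(c[...,0]-x,c[...,1]-y)<.02][:,2]);print(n,f(w0),f(w))
b=vision.snapshot("scene")
cv2.imwrite("pics/end.png",b["frame"][:,:,::-1]);o=observe();print(o["t"],o["eef_pos"],o["force"])
E
```

```text
changed px near items [np.int64(548), np.int64(30)]
h 0.0748065931148546 0.07085532358626034
l 0.09820774029674162 0.09422275140184899
p 0.12110715856409182 0.11647631357811461
20.6167 [0.25601144 0.56999801 0.33000619] [-1.07319951  0.0375815   0.3328616 ]
```

View pics/end.png

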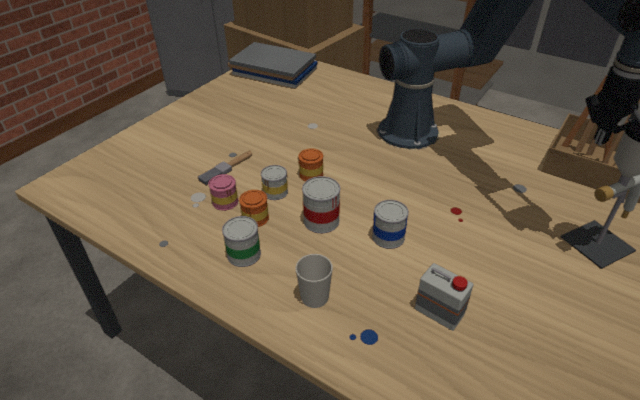

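The scene matches the start: every tin is upright in place and the hand is clear. The lids have gone down 4 to 5 mm.

```bash
python3 -c "
from workcell import sign_off; print(sign_off())"
```

```text
the job is handed in; nothing more can be done
None
```

I pressed all three lids home with closed fingertips, in the order hardener, lacquer, primer, then moved the hand clear and handed the job in. The clock stood at about 20.6 s just before hand-in, against the 54 s limit.

- **Lids home:** Each lid stopped firm and did not move under a second press limited to 25 N. The wrist camera put the lid spots at 70.7, 92.7 and 115.7 mm, against 70.8, 92.8 and 115.8 mm when fully home.
- **Bench:** In the last pictures the tins are upright in place and nothing else appears to have moved.
- **Small disagreements:**
  - The fingertip position read 0.3 mm above nominal home on all three lids, which I took as a constant offset.
  - The final top camera view read the lacquer 1.4 mm and the primer 0.7 mm above home, within its roughly 2 mm calibration.

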